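# Snap a battery-case lid shut along its seam with a T-handled presser

### The job

Lift the T-handled seam presser out of its notched rack, set its ball tip in the open seam at the left-hand end (seen from the robot) by the hinge of the blue battery case, and run it steadily round the seam to the right-hand end by the hinge in one unbroken stroke, no faster than about 5 cm a second and without bearing down hard, so that it presses the four white snaps flush one after another. Use only the presser on the case. Then lay the presser back in both V notches of the rack, level and centred with the stem hanging down, without dropping it, let go, and leave the bell, pot and remote undisturbed.

Things in the scene. Friction and masses are not known exactly. Their poses are not given: they have to be found in the camera images.
- case: Fixed blue battery case, 115 (x) x 185 (y) x 40 mm high; cell shapes embossed on the closed lid. Origin: centre of underside; x from the front (thumb latch) to the hinge side (knuckles 45 mm high), y left, z up. A U-shaped open seam 14 mm wide, 6 mm deep, floor 34 mm above the underside, runs round the lid's left, front and right sides via the four seam points.
- seam_start (a point): Left-hand end of the seam by the hinge: on the floor and centre line of the seam, 7 mm from its end wall; (34, 77.5, 34) mm in the case frame.
- seam_corner1 (a point): Left front corner of the seam, floor and centre line; (-42, 77.5, 34) mm in the case frame.
- seam_corner2 (a point): Right front corner of the seam, floor and centre line; (-42, -77.5, 34) mm in the case frame.
- seam_end (a point): Right-hand end of the seam by the hinge, floor and centre line, 7 mm from its end wall; (34, -77.5, 34) mm in the case frame.
- snap1 (a joint): Travel of the first white snap, m: 0 = 4 mm proud, 0.004 = flush with the seam floor; about 2 N moves it and it stays where left. Each snap lies on the seam's centre line, 34 mm long with sloped ends, 10 mm wide. Snap 1 is in the left side, centre (-4, 77.5) mm in the case frame.
- snap2 (a joint): The same for the second snap, front side, centre (-42, 36) mm in the case frame.
- snap3 (a joint): The same for the third snap, front side, centre (-42, -36) mm in the case frame.
- snap4 (a joint): The same for the fourth snap, right side, centre (-4, -77.5) mm in the case frame.
- presser: Loose T-handled seam presser, 100 g: round dark wood handle 16 mm thick, 130 mm long, its middle 40 mm a flat-sided grip 18 mm wide (x) and 20 mm high (z); an 8 mm steel stem hangs from its middle and ends in an 8 mm ball. Origin: centre of the handle; y along the handle, z up, stem along -z. It starts hanging in the rack, origin 110 mm above the bench.
- tip (a point): Lowest point of the presser's ball tip, 80 mm below the handle's axis.
- rack: Fixed wooden rack: base 80 (x) x 150 (y) x 10 mm, two 12 mm thick uprights at y = +50 and -50 mm, each topped with a 90 degree V notch, open upward, arms up to 117 mm high. Origin: centre of its underside; z up. A handle resting in both notches lies along y with its axis 110 mm above the origin.
- bell: Chrome desk bell with a press button on top, 84 mm across, 55 mm high, bystander. Origin: centre of its underside.
- pot: Small empty terracotta pot, 72 mm across, 62 mm high, bystander. Origin: centre of its underside.
- remote: Black remote control, 160 x 44 x 18 mm, lying on the bench, bystander. Origin: centre of its underside, x along its length.
Mind the look-alikes: they are no part of the job. There is more than one size of the presser; the one meant has the size given above.

How it is judged:
By the outcome, as a careful person would: the job done as asked, in the order asked, and still so for the second after the job is handed in, with the robot touching nothing.
It also fails if it takes over 69 s, if anything falls off the work surface, if the arm or the gripper's body presses on something with over 40 N, if the wrist force passes 120 N, or if a joint passes its speed limit or range.

### The arm

A 6-joint arm with a two-finger parallel gripper is mounted at the origin on the work surface. World frame = base frame: x ahead of the robot, y to its left, z up, the work surface at z = 0. Lengths are in mm, angles in degrees, forces in N, time in s.
With the tool pointing down it reaches from about 300 to 850 mm from the base axis. Payload 4.2 kg.
Tool frame: the origin (TCP) lies at the very end of the fingers, on their centre line; the grasp point (between the pads) lies 19 mm behind it; z points along the fingers, y is the line along which they close (so a half turn about z gives the same grasp; the last joint's range is limited). The gripper opens to 91 mm and grips with 3 to 60 N. Pads are 32 mm wide; open, the fingers measure 118 mm over their backs; the gripper's body (76 mm by 178 mm) begins 60 mm behind the grasp point.
Start: joints at [-68.583, 18.312, 89.639, -0, 72.044, -1.146], TCP at [220.632, -531.003, 213.976] pointing down, gripper open.
Joint ranges: [-177.97, 177.97], [-48.28, 115.42], [12.27, 149.76], [-77.06, 257.06], [2.81, 150.46], [-146.56, 146.56]. Speed limits (degrees/s): [147.25, 147.25, 180, 180, 180, 180].

### API

Orientations are given as [roll, pitch, yaw] about the fixed x, y, z axes, in that order (R = Rz(yaw) Ry(pitch) Rx(roll)).
In Python, from workcell import env, grab_frame gives the robot as it stands. The module is installed in compiled form; this text tells all that it offers.
- The arm moves only by the tool move_arm, never from a script. Its argument "plan" is a list of rows, each an object of numbers: "tx", "ty", "tz": the shift along the tool's x, y, z in cm; "wx", "wy", "wz": the turn, a rotation vector about the tool's x, y, z in rad. In form: [{"tx": .., "ty": .., "tz": .., "wx": .., "wy": .., "wz": ..}, ...]. A call has 1 to 12 rows; each row shifts and turns the commanded pose from where the row before left it, along the tool's axes as they then stand; what a row does not reach is not made up. A row lasts 1/12 s, in which the tool goes at most 41.7 mm and 7.16 degrees, less where a joint would pass 70% of its speed; a pose out of reach is approached as far as the arm can. A call is refused whole if a number of a shift passes 4.17 or a number of a turn 0.125, either way. A call with a gripper value outside its range is refused whole. "gripper" is the finger opening in cm, from 0 to 9.12, set as the call begins (left out, the last holds). The fingers move at their own pace and stop on an object; "force" is the grip in N (left out, the last holds). Time passes only in rows, so rows that do not move let the fingers close. It gives the time, the measured TCP pose, the force, the opening and the grip force at its end, in the units of the state.
- env.state(): the state, without advancing time (a new reading comes with each control period).
- grab_frame(name): name is "side" or "top" or "wrist"; returns a dict with "color" (400x640x3 uint8, red, green, blue), "vfov" (degrees; the focal length in pixels is half the picture's height over the tangent of half this angle, whatever the lens; pixels are square), "cx", "cy" (the principal point, pixels), "view" (4x4, takes a point from world to camera coordinates). Camera axes: x right, y up, looking along -z (the intrinsics and any distortion apply to the point x, -y, -z); pixel columns grow to the right and rows downward; lengths in mm; the calibration is good to about 2 mm. The wrist camera is an equidistant fisheye: a pixel r from the principal point sees the ray r / f radians off the axis. A picture is of the moment at which its call begins. There is no depth.
- env.job_done(): hands the job in; it is judged then, once.
The state is a dict: "time_s": time; "qpos": joint angles; "qvel": joint speeds; "effort": joint torques, N m; "ee_pos": TCP position; "ee_rot": TCP orientation; "force": force on the tool from outside, world axes, zero at the start; "torque": the same for the moment, N m; "gripper_width": finger opening in mm; "gripper_force": force on a finger pad.
Only numpy, scipy, OpenCV 4.12 (cv2) and the standard library are available. Lean on these libraries where they do the work, as an engineer would, in place of code of your own. Each camera call takes 0.05 s, during which the arm holds its last target. There are 200 camera calls.

## Working session

There is one attempt and no reset: what is moved stays moved. The work goes in short steps, Python scripts to look and compute and a tool call to move; the robot and the scene stay as the last step left them, time stands still between calls to the robot, and variables do not carry over. Pictures are saved under pics/ and viewed, at most 10 in all, crops included, and the job is handed in when it is done.

Besides the shell and the picture viewer there is one more tool, called after "Emit:" as a command line: name --argument value ..., lists and objects as JSON in quotes. move_arm: Moves the arm, as the interface text tells. Its arguments: {"type":"object","properties":{"plan":{"type":"array","items":{"type":"object","properties":{"tx":{"type":"number"},"ty":{"type":"number"},"tz":{"type":"number"},"wx":{"type":"number"},"wy":{"type":"number"},"wz":{"type":"number"}}}},"gripper":{"type":"number"},"force":{"type":"number"}},"required":["plan"]}

```bash
mkdir -p pics; cat > h.py <<'E'
import numpy as np, cv2, json
from workcell import env, grab_frame
def save(n,fn):
    f=grab_frame(n); cv2.imwrite(f'pics/{fn}.png',f['color'][:,:,::-1])
    d={k:np.array(f[k]).tolist() for k in('vfov','cx','cy','view')}; d['n']=n
    json.dump(d,open(f'pics/{fn}.json','w')); return f
def load(fn): 
    d=json.load(open(f'pics/{fn}.json')); d['view']=np.array(d['view']); return d
def ray(d,u,v):
    f=200/np.tan(np.radians(d['vfov'])/2); x=(u-d['cx']);y=(v-d['cy'])
    if d['n']=='wrist':
        r=np.hypot(x,y); t=r/f; c=np.array([np.sin(t)*x/r,-np.sin(t)*y/r,-np.cos(t)])
    else: c=np.array([x/f,-y/f,-1])
    M=np.linalg.inv(d['view']); w=M[:3,:3]@c; return M[:3,3],w/np.linalg.norm(w)
def at(fn,u,v,z):
    o,w=ray(load(fn),u,v); return (o+w*(z-o[2])/w[2]).round(1)
def proj(fn,p):
    d=load(fn); f=200/np.tan(np.radians(d['vfov'])/2); c=d['view']@np.r_[p,1]; x,y,z=c[0],-c[1],-c[2]
    if d['n']=='wrist':
        s=np.hypot(x,y)+1e-9; t=np.arctan2(s,z); return np.array([d['cx']+f*t*x/s,d['cy']+f*t*y/s]).round(1)
    return np.array([d['cx']+f*x/z,d['cy']+f*y/z]).round(1)
E
python3 - <<'E'
from h import *
for n in('top','side'):
    f=save(n,n+'0'); print(n,f['vfov'],f['cx'],f['cy'],np.linalg.inv(f['view'])[:3,3].round(), np.array(f['view'])[:3,:3].round(2).tolist())
s=env.state(); print({k:s[k] for k in('time_s','ee_pos','ee_rot','gripper_width')})
E
```

```text
top 45.8620418181051 310.93843805365424 201.42438009204372 [ 359.  -70. 1315.] [[-0.01, -1.0, 0.01], [0.98, -0.01, 0.19], [-0.19, 0.01, 0.98]]
side 54.7488369076295 325.3040970938229 198.85012310938743 [ 463. -840.  715.] [[0.98, -0.17, -0.01], [0.11, 0.61, 0.78], [-0.13, -0.77, 0.62]]
{'time_s': 0.1, 'ee_pos': array([ 220.47222061, -530.56728525,  213.20730072]), 'ee_rot': array([-1.79907689e+02, -1.19862663e-03,  2.25638456e+01]), 'gripper_width': 91.58227151175157}
```

View pics/top0.png

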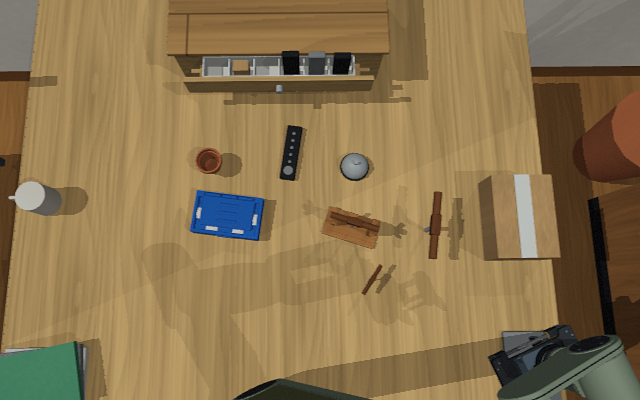

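View pics/side0.png

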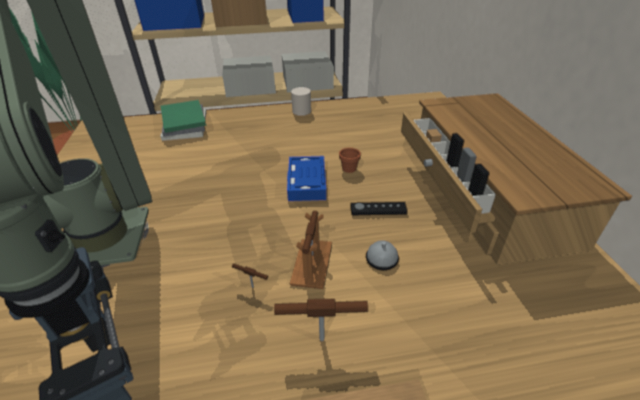

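The top view shows the blue case at about (228,215), the rack at (352,227), the pot at (208,160), the remote at (291,153) and the bell at (354,166). There are three pressers. The one in the rack (355,222) fits because it is the only one hanging in a notched rack. The one at (435,225) is too large and the one at (372,279) too small. I'll enlarge to confirm.

```bash
python3 - <<'E'
from h import *
a=cv2.imread('pics/top0.png')
c1=cv2.resize(a[180:250,180:280],None,fx=8,fy=8,interpolation=3)[:,:]
c2=cv2.resize(a[195:260,310:400],None,fx=8,fy=8,interpolation=3)
cv2.imwrite('pics/c1.png',c1);cv2.imwrite('pics/c2.png',c2)
E
```

```text
(no output)
```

View pics/c1.png

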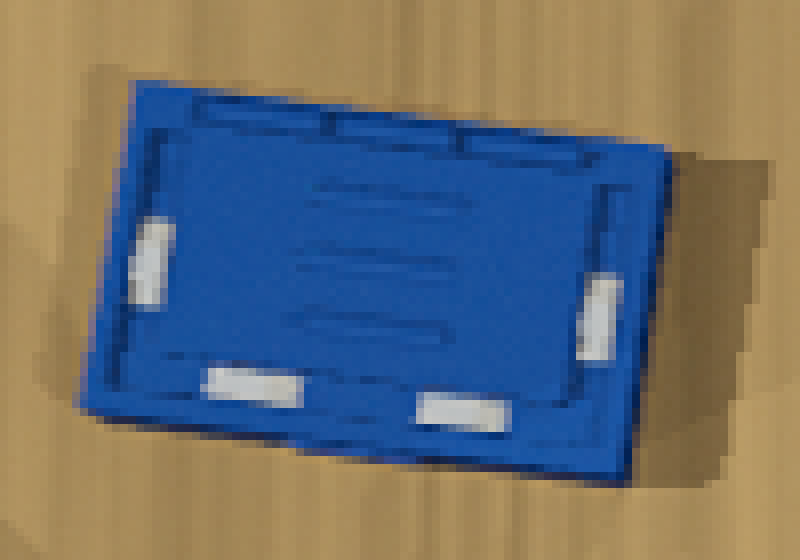

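View pics/c2.png

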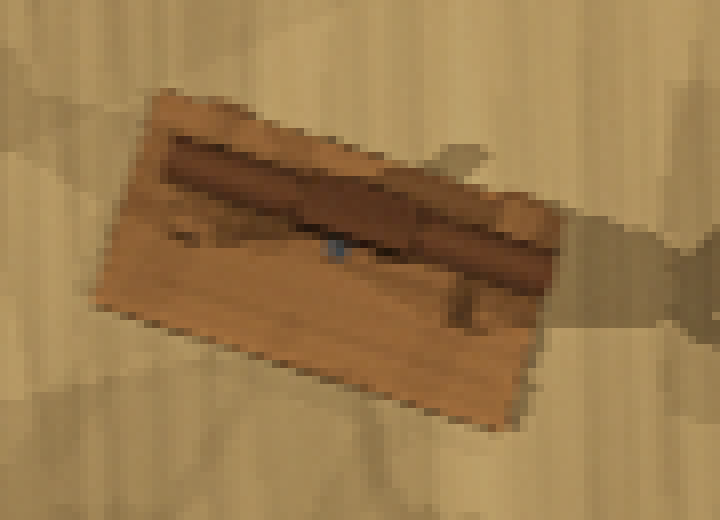

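```bash
python3 - <<'E'
from h import *
from scipy.optimize import least_squares
C=lambda p,o:((p[0]+.5)/8-.5+o[0],(p[1]+.5)/8-.5+o[1])
S=[((150,263),(-4,77.5,38)),((253,386),(-42,36,38)),((463,411),(-42,-36,38)),((599,318),(-4,-77.5,38)),((135,83),(57.5,92.5,40)),((670,148),(57.5,-92.5,40)),((82,405),(-57.5,92.5,40))]
uv=np.array([C(p,(180,180)) for p,_ in S]);
def R(a):return np.array([[np.cos(a),-np.sin(a)],[np.sin(a),np.cos(a)]])
W=np.array([at('top0',*q,l[2])[:2] for q,(_,l) in zip(uv,S)]);L=np.array([l[:2] for _,l in S])
r=least_squares(lambda x:(L@R(x[2]).T+x[:2]-W).ravel(),[400,80,0])
print('case',r.x[:2],np.degrees(r.x[2]),r.fun.reshape(-1,2).round(1).tolist())
e=[at('top0',*C(p,(310,195)),110) for p in((168,160),(553,270))]
g=at('top0',*C((360,212),(310,195)),118);d=e[0]-e[1]
print('handle',e,(e[0]+e[1])/2,np.linalg.norm(d),np.degrees(np.arctan2(-d[0],d[1])),g)
b=[at('top0',*C(p,(310,195)),10) for p in((163,92),(97,303),(513,430))]
d=b[1]-b[2];print('rack',b,(b[0]+b[2])/2,np.linalg.norm(d),np.linalg.norm(b[0]-b[1]),np.degrees(np.arctan2(-d[0],d[1])))
for n,p in(('big',[(437,192),(433,258)]),('small',[(381,265),(363,294)])):
    q=[at('top0',*x,110) for x in p];print(n,np.linalg.norm(q[0]-q[1]))
for n,p,z in(('bell',(354,166),30),('pot',(208,160),60),('rem',(291,153),18)):print(n,at('top0',*p,z))
E
```

```text
case [570.53700737 148.53372273] -7.899943175137799 [[0.5, -0.4], [-0.0, 0.1], [-0.5, 0.1], [0.1, -0.4], [0.9, -0.6], [0.5, 0.3], [-1.5, 0.9]]
handle [array([ 554.8, -131.7,  110. ]), array([ 517.6, -254.7,  110. ])] [ 536.2 -193.2  110. ] 128.5022956993376 -16.827365173203336 [ 535.9 -192.4  118. ]
rack [array([ 595.2, -135.5,   10. ]), array([ 521.1, -111.1,   10. ]), array([ 475.3, -253.9,   10. ])] [ 535.25 -194.7    10.  ] 149.96492923347114 78.01390901627737 -17.78251559545395
big 172.59461173512926
small 86.09047566368767
bell [ 705.2 -204.5   30. ]
pot [718.6 199.2  60. ]
rem [748.7 -27.3  18. ]
```

The case fit residuals are about 1 mm. The handle in the rack measures 128.5 mm against 130 stated, while the others measure 173 and 86, so the rack presser is confirmed. Now I'll turn the wrist and move over.

Emit:
move_arm --plan '[{"wz": -0.1094}, {"wz": -0.1094}, {"wz": -0.1094}, {"wz": -0.1094}, {"wz": -0.1094}, {"wz": -0.1094}, {"wz": -0.1094}, {"wz": -0.1094}, {}]' --gripper 6 --force 40

```text
schema error: expected keys tx, ty, tz, wx, wy, wz
```

Emit:
move_arm --plan '[{"tx": 1.5, "ty": 0.7}, {"tx": 3, "ty": 1.45, "tz": 0.3}, {"tx": 3, "ty": 1.45, "tz": 0.3}, {"tx": 3, "ty": 1.45, "tz": 0.3}, {"tx": 3, "ty": 1.45, "tz": 0.3}, {"tx": 3, "ty": 1.45, "tz": 0.3}, {"tx": 3, "ty": 1.45, "tz": 0.3}, {"tx": 3, "ty": 1.45, "tz": 0.3}, {"tx": 3, "ty": 1.45, "tz": 0.3}, {"tx": 3, "ty": 1.45, "tz": 0.3}, {"tx": 3, "ty": 1.45, "tz": 0.3}, {"tx": 3, "ty": 1.45, "tz": 0.3}]'

```text
schema error: expected keys tx, ty, tz, wx, wy, wz
```

Emit:
move_arm --plan '[{"tx": 0, "ty": 0, "tz": 0, "wx": 0, "wy": 0, "wz": -0.1094}, {"tx": 0, "ty": 0, "tz": 0, "wx": 0, "wy": 0, "wz": -0.1094}, {"tx": 0, "ty": 0, "tz": 0, "wx": 0, "wy": 0, "wz": -0.1094}, {"tx": 0, "ty": 0, "tz": 0, "wx": 0, "wy": 0, "wz": -0.1094}, {"tx": 0, "ty": 0, "tz": 0, "wx": 0, "wy": 0, "wz": -0.1094}, {"tx": 0, "ty": 0, "tz": 0, "wx": 0, "wy": 0, "wz": -0.1094}, {"tx": 0, "ty": 0, "tz": 0, "wx": 0, "wy": 0, "wz": -0.1094}, {"tx": 0, "ty": 0, "tz": 0, "wx": 0, "wy": 0, "wz": -0.1094}, {"tx": 0, "ty": 0, "tz": 0, "wx": 0, "wy": 0, "wz": 0}]' --gripper 6 --force 40

```text
time_s: 0.85
ee_pos: [220.5, -530.7, 213.5]
ee_rot: [-180.0, -0.0, 72.8]
force: [-0.7, -0.4, -0.3]
gripper_width: 59.9
gripper_force: 0.0
```

Emit:
move_arm --plan '[{"tx": 1.5, "ty": 0.7, "tz": 0, "wx": 0, "wy": 0, "wz": 0}, {"tx": 3, "ty": 1.45, "tz": 0.3, "wx": 0, "wy": 0, "wz": 0}, {"tx": 3, "ty": 1.45, "tz": 0.3, "wx": 0, "wy": 0, "wz": 0}, {"tx": 3, "ty": 1.45, "tz": 0.3, "wx": 0, "wy": 0, "wz": 0}, {"tx": 3, "ty": 1.45, "tz": 0.3, "wx": 0, "wy": 0, "wz": 0}, {"tx": 3, "ty": 1.45, "tz": 0.3, "wx": 0, "wy": 0, "wz": 0}, {"tx": 3, "ty": 1.45, "tz": 0.3, "wx": 0, "wy": 0, "wz": 0}, {"tx": 3, "ty": 1.45, "tz": 0.3, "wx": 0, "wy": 0, "wz": 0}, {"tx": 3, "ty": 1.45, "tz": 0.3, "wx": 0, "wy": 0, "wz": 0}, {"tx": 3, "ty": 1.45, "tz": 0.3, "wx": 0, "wy": 0, "wz": 0}, {"tx": 3, "ty": 1.45, "tz": 0.3, "wx": 0, "wy": 0, "wz": 0}, {"tx": 3, "ty": 1.45, "tz": 0.3, "wx": 0, "wy": 0, "wz": 0}]'

```text
time_s: 1.85
ee_pos: [482.9, -249.6, 180.7]
ee_rot: [-180.0, 0.0, 72.5]
force: [-0.3, -0.3, 0.0]
gripper_width: 60.0
gripper_force: 0.0
```

Emit:
move_arm --plan '[{"tx": 1.5, "ty": 0.73, "tz": 0, "wx": 0, "wy": 0, "wz": 0}, {"tx": 1.5, "ty": 0.73, "tz": 0, "wx": 0, "wy": 0, "wz": 0}, {"tx": 1.5, "ty": 0.73, "tz": 0, "wx": 0, "wy": 0, "wz": 0}, {"tx": 1.5, "ty": 0.73, "tz": 0, "wx": 0, "wy": 0, "wz": 0}, {"tx": 1.09, "ty": 0.51, "tz": 0, "wx": 0, "wy": 0, "wz": 0}, {"tx": 0, "ty": 0, "tz": 0, "wx": 0, "wy": 0, "wz": 0}, {"tx": 0, "ty": 0, "tz": 0, "wx": 0, "wy": 0, "wz": 0}]'

```text
time_s: 2.43
ee_pos: [535.8, -193.4, 180.6]
ee_rot: [-180.0, 0.0, 72.7]
force: [-0.7, -0.7, 0.0]
gripper_width: 59.8
gripper_force: 0.0
```

```bash
python3 - <<'E'
from h import *
f=save('wrist','w1'); print(f['vfov'],f['cx'],f['cy'],np.linalg.inv(f['view'])[:3,3].round())
a=-17.3; u=np.array([-np.sin(np.radians(a)),np.cos(np.radians(a)),0])
c=np.array([536,-193.3,110])
for t in(65,20,-20,-65):print(t,proj('w1',c+u*t+[0,0,8]))
print(env.state()['ee_pos'])
E
```

```text
65.70646984690485 316.89258468984394 201.7905418736912 [ 558. -118.  351.]
65 [318.5 132.1]
20 [318.4 190.2]
-20 [318.3 237.9]
-65 [318.2 285. ]
[ 535.49533489 -193.8861647   180.74592985]
```

View pics/w1.png

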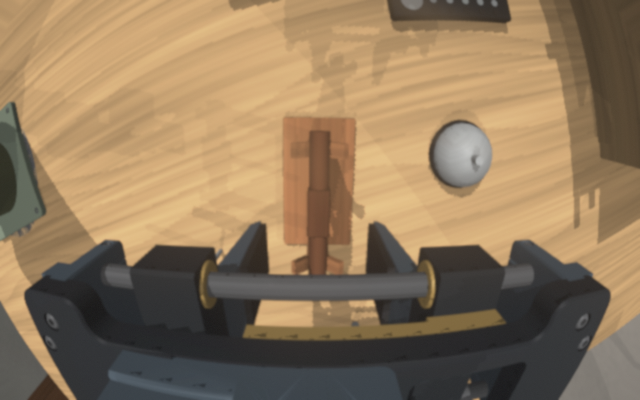

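The wrist view agrees with the prediction: handle end at (319,132), grip edges at rows 190 and 238. I'll descend and close.

Emit:
move_arm --plan '[{"tx": 0, "ty": 0, "tz": 1.2, "wx": 0, "wy": 0, "wz": 0}, {"tx": 0, "ty": 0, "tz": 1.2, "wx": 0, "wy": 0, "wz": 0}, {"tx": 0, "ty": 0, "tz": 1.2, "wx": 0, "wy": 0, "wz": 0}, {"tx": 0, "ty": 0, "tz": 1.2, "wx": 0, "wy": 0, "wz": 0}, {"tx": 0, "ty": 0, "tz": 1.2, "wx": 0, "wy": 0, "wz": 0}, {"tx": 0, "ty": 0, "tz": 1.2, "wx": 0, "wy": 0, "wz": 0}, {"tx": 0, "ty": 0, "tz": 1.2, "wx": 0, "wy": 0, "wz": 0}, {"tx": 0, "ty": 0, "tz": 0.6, "wx": 0, "wy": 0, "wz": 0}, {"tx": 0, "ty": 0, "tz": 0, "wx": 0, "wy": 0, "wz": 0}]' --gripper 3.5

```text
time_s: 3.23
ee_pos: [534.5, -194.0, 89.7]
ee_rot: [-179.8, 0.0, 72.6]
force: [-0.4, -0.4, 1.2]
gripper_width: 34.9
gripper_force: 0.0
```

Emit:
move_arm --plan '[{"tx": 0, "ty": 0, "tz": 0, "wx": 0, "wy": 0, "wz": 0}, {"tx": 0, "ty": 0, "tz": 0, "wx": 0, "wy": 0, "wz": 0}, {"tx": 0, "ty": 0, "tz": 0, "wx": 0, "wy": 0, "wz": 0}, {"tx": 0, "ty": 0, "tz": 0, "wx": 0, "wy": 0, "wz": 0}, {"tx": 0, "ty": 0, "tz": 0, "wx": 0, "wy": 0, "wz": 0}, {"tx": 0, "ty": 0, "tz": 0, "wx": 0, "wy": 0, "wz": 0}, {"tx": 0, "ty": 0, "tz": 0, "wx": 0, "wy": 0, "wz": 0}, {"tx": 0, "ty": 0, "tz": 0, "wx": 0, "wy": 0, "wz": 0}]' --gripper 0 --force 40

```text
time_s: 3.9
ee_pos: [536.7, -194.0, 92.0]
ee_rot: [179.9, 0.0, 72.7]
force: [-0.5, -0.9, 5.9]
gripper_width: 17.4
gripper_force: 39.9
```

Emit:
move_arm --plan '[{"tx": 0, "ty": 0, "tz": -0.2, "wx": 0, "wy": 0, "wz": 0}, {"tx": 0, "ty": 0, "tz": -0.4, "wx": 0, "wy": 0, "wz": 0}, {"tx": 0, "ty": 0, "tz": -0.6, "wx": 0, "wy": 0, "wz": 0}, {"tx": 0, "ty": 0, "tz": -0.8, "wx": 0, "wy": 0, "wz": 0}, {"tx": 0, "ty": 0, "tz": -0.8, "wx": 0, "wy": 0, "wz": 0}, {"tx": 0, "ty": 0, "tz": -0.8, "wx": 0, "wy": 0, "wz": 0}, {"tx": 0, "ty": 0, "tz": -0.8, "wx": 0, "wy": 0, "wz": 0}, {"tx": 0, "ty": 0, "tz": -0.8, "wx": 0, "wy": 0, "wz": 0}, {"tx": 0, "ty": 0, "tz": -0.5, "wx": 0, "wy": 0, "wz": 0}, {"tx": 0, "ty": 0, "tz": -0.3, "wx": 0, "wy": 0, "wz": 0}, {"tx": 0, "ty": 0, "tz": 0, "wx": 0, "wy": 0, "wz": 0}, {"tx": 0, "ty": 0, "tz": 0, "wx": 0, "wy": 0, "wz": 0}]'

```text
time_s: 4.9
ee_pos: [535.9, -193.6, 150.9]
ee_rot: [-180.0, 0.0, 72.7]
force: [-0.1, -0.4, -0.6]
gripper_width: 17.9
gripper_force: 39.9
```

```bash
cat >> h.py <<'E'
def avg(n=8):
    P=[];F=[];Q=[]
    for i in range(n):
        grab_frame('top'); s=env.state(); P.append(s['ee_pos']);F.append(s['force']);Q.append(s['ee_rot'])
    print('avg',np.mean(P,0).round(2),np.std(P,0).round(2),np.mean(F,0).round(2),np.mean(np.mod(Q,360),0).round(2),s['time_s'])
    return np.mean(P,0)
E
python3 - <<'E'
from h import *
avg(); save('wrist','w2')
a=cv2.imread('pics/w2.png');cv2.imwrite('pics/w2c.png',cv2.resize(a[60:360,200:440],None,fx=2,fy=2,interpolation=3))
E
```

```text
avg [ 535.75 -193.52  150.56] [0.09 0.03 0.09] [ 0.21  0.2  -1.06] [180.04  90.    72.71] 5.3
```

View pics/w2c.png

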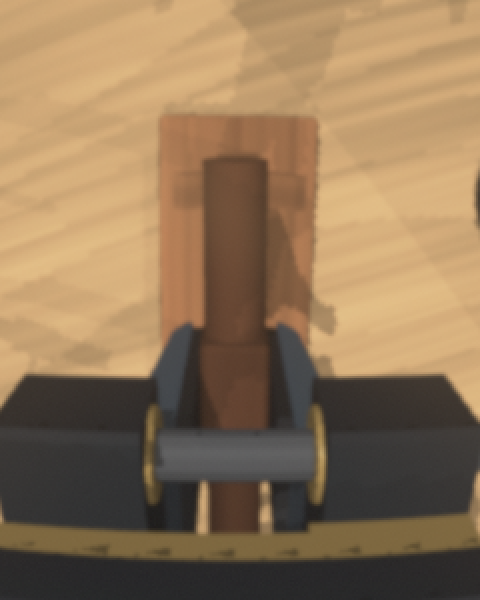

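The presser is gripped flat, centred between the pads and lifted clear; the handle end is at about (318,139) in the full frame. I'll raise it above the rack arms and carry it to the seam start.

Emit:
move_arm --plan '[{"tx": 0, "ty": 0, "tz": -0.6, "wx": 0, "wy": 0, "wz": 0}, {"tx": 0, "ty": 0, "tz": -1.2, "wx": 0, "wy": 0, "wz": 0}, {"tx": 0, "ty": 0, "tz": -1.2, "wx": 0, "wy": 0, "wz": 0}, {"tx": 0, "ty": 0, "tz": -1.2, "wx": 0, "wy": 0, "wz": 0}, {"tx": 0, "ty": 0, "tz": -0.8, "wx": 0, "wy": 0, "wz": 0}, {"tx": 1.0, "ty": -0.1, "tz": 0, "wx": 0, "wy": 0, "wz": 0}, {"tx": 2.0, "ty": -0.2, "tz": 0, "wx": 0, "wy": 0, "wz": 0}, {"tx": 2.5, "ty": -0.3, "tz": 0, "wx": 0, "wy": 0, "wz": 0}, {"tx": 2.5, "ty": -0.3, "tz": 0, "wx": 0, "wy": 0, "wz": 0}, {"tx": 2.5, "ty": -0.3, "tz": 0, "wx": 0, "wy": 0, "wz": 0}, {"tx": 2.5, "ty": -0.3, "tz": 0, "wx": 0, "wy": 0, "wz": 0}, {"tx": 2.5, "ty": -0.3, "tz": 0, "wx": 0, "wy": 0, "wz": 0}]'

```text
time_s: 6.35
ee_pos: [564.5, -38.2, 200.3]
ee_rot: [-179.9, -0.0, 72.7]
force: [0.5, 0.6, -1.2]
gripper_width: 17.5
gripper_force: 39.9
```

Emit:
move_arm --plan '[{"tx": 2.5, "ty": -0.3, "tz": 0, "wx": 0, "wy": 0, "wz": 0}, {"tx": 2.5, "ty": -0.3, "tz": 0, "wx": 0, "wy": 0, "wz": 0}, {"tx": 2.5, "ty": -0.3, "tz": 0, "wx": 0, "wy": 0, "wz": 0}, {"tx": 2.5, "ty": -0.3, "tz": 0, "wx": 0, "wy": 0, "wz": 0}, {"tx": 2.5, "ty": -0.3, "tz": 0, "wx": 0, "wy": 0, "wz": 0}, {"tx": 2.5, "ty": -0.3, "tz": 0, "wx": 0, "wy": 0, "wz": 0}, {"tx": 2.5, "ty": -0.3, "tz": 0, "wx": 0, "wy": 0, "wz": 0}, {"tx": 2.5, "ty": -0.3, "tz": 0, "wx": 0, "wy": 0, "wz": 0}, {"tx": 2.5, "ty": -0.3, "tz": 0, "wx": 0, "wy": 0, "wz": 0}, {"tx": 2.0, "ty": -0.26, "tz": 0, "wx": 0, "wy": 0, "wz": 0}, {"tx": 1.2, "ty": 0, "tz": 0, "wx": 0, "wy": 0, "wz": 0}, {"tx": 0.69, "ty": 0, "tz": 0, "wx": 0, "wy": 0, "wz": 0}]'

```text
time_s: 7.35
ee_pos: [614.7, 222.4, 200.1]
ee_rot: [-179.9, 0.0, 72.8]
force: [-0.1, 0.8, -1.0]
gripper_width: 18.2
gripper_force: 39.9
```

Emit:
move_arm --plan '[{"tx": 0, "ty": 0, "tz": 0.6, "wx": 0, "wy": 0, "wz": 0}, {"tx": 0, "ty": 0, "tz": 1.2, "wx": 0, "wy": 0, "wz": 0}, {"tx": 0, "ty": 0, "tz": 1.4, "wx": 0, "wy": 0, "wz": 0}, {"tx": 0, "ty": 0, "tz": 1.4, "wx": 0, "wy": 0, "wz": 0}, {"tx": 0, "ty": 0, "tz": 1.4, "wx": 0, "wy": 0, "wz": 0}, {"tx": 0, "ty": 0, "tz": 1.2, "wx": 0, "wy": 0, "wz": 0}, {"tx": 0, "ty": 0, "tz": 0.8, "wx": 0, "wy": 0, "wz": 0}, {"tx": 0, "ty": 0, "tz": 0.5, "wx": 0, "wy": 0, "wz": 0}, {"tx": 0, "ty": 0, "tz": 0, "wx": 0, "wy": 0, "wz": 0}, {"tx": 0, "ty": 0, "tz": 0, "wx": 0, "wy": 0, "wz": 0}]'

```text
time_s: 8.18
ee_pos: [615.2, 220.1, 116.1]
ee_rot: [180.0, 0.0, 72.7]
force: [0.5, 0.5, -0.6]
gripper_width: 17.5
gripper_force: 39.9
```

```bash
python3 - <<'E'
from h import *
p=avg(4); save('side','s3'); save('wrist','w3')
t=p+[0,0,18.5]
a=cv2.imread('pics/s3.png');b=cv2.imread('pics/w3.png')
q=proj('s3',[p[0],p[1],p[2]-61.5]);print('tip side',q,'start',proj('s3',[614.9,220.6,34]))
th=np.radians(-7.9);R=np.array([[np.cos(th),-np.sin(th)],[np.sin(th),np.cos(th)]])
for n,c in(('s1',(-4,77.5,38)),('s2',(-42,36,38)),('s3',(-42,-36,38)),('s4',(-4,-77.5,38)),('TL',(57.5,92.5,40)),('BL',(-57.5,92.5,40)),('BR',(-57.5,-92.5,40)),('TR',(57.5,-92.5,40))):
    w=np.r_[R@np.array(c[:2])+[570.5,148.5],c[2]];print(n,proj('s3',w),proj('w3',w))
u,v=proj('s3',[570,148,40]).astype(int);print('crop org',u-50,v-60)
cv2.imwrite('pics/s3c.png',np.hstack([cv2.resize(a[v-60:v+40,u-50:u+50],None,fx=4,fy=4,interpolation=3),cv2.resize(b,None,fx=.625,fy=.625*1.6)[:,:]]) if 0 else cv2.resize(a[v-60:v+40,u-50:u+50],None,fx=5.5,fy=5.5,interpolation=3))
E
```

```text
avg [615.55 220.53 116.77] [0.04 0.1  0.1 ] [-0.13  0.16 -0.94] [179.92 359.95  72.7 ] 8.3833
tip side [316.4 153.9] start [316.3 159.5]
s1 [304.6 158.8] [273.5 216.2]
s2 [292.6 166.1] [243.3 264.3]
s3 [291.9 179.3] [261.9 325.2]
s4 [304.4 187.1] [305.8 350.6]
TL [323.3 155.3] [342.5 188.4]
BL [288.3 156.2] [211.  209.9]
BR [285.9 190.1] [261.3 364.9]
TR [325.4 189. ] [364.3 353.8]
crop org 255 111
```

View pics/s3c.png

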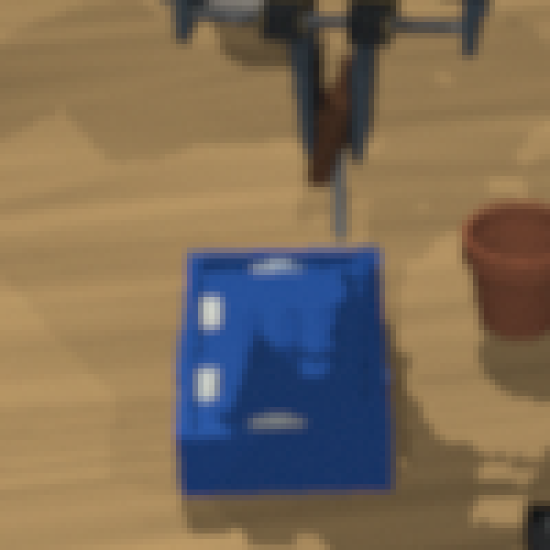

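View pics/w3.png

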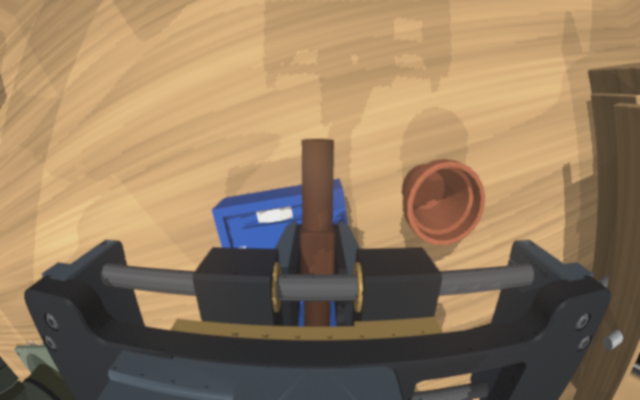

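The side crop shows the tip at (317,154) against a predicted (316,154), and the snaps and corners within about 1 px. The wrist view shows snap 1 at (274,215) against a predicted (273.5,216). The alignment is good, so I'll lower into the seam.

Emit:
move_arm --plan '[{"tx": 0, "ty": -0.06, "tz": 0.5, "wx": 0, "wy": 0, "wz": 0}, {"tx": 0, "ty": 0, "tz": 0.5, "wx": 0, "wy": 0, "wz": 0}, {"tx": 0, "ty": 0, "tz": 0.5, "wx": 0, "wy": 0, "wz": 0}, {"tx": 0, "ty": 0, "tz": 0.25, "wx": 0, "wy": 0, "wz": 0}, {"tx": 0, "ty": 0, "tz": 0, "wx": 0, "wy": 0, "wz": 0}, {"tx": 0, "ty": 0, "tz": 0, "wx": 0, "wy": 0, "wz": 0}, {"tx": 0, "ty": 0, "tz": 0, "wx": 0, "wy": 0, "wz": 0}, {"tx": 0, "ty": 0, "tz": 0, "wx": 0, "wy": 0, "wz": 0}]'

```text
time_s: 9.15
ee_pos: [614.7, 220.8, 98.7]
ee_rot: [180.0, -0.0, 72.7]
force: [-0.0, 0.3, -1.0]
gripper_width: 18.0
gripper_force: 39.9
```

Emit:
move_arm --plan '[{"tx": 0, "ty": 0, "tz": 0.1, "wx": 0, "wy": 0, "wz": 0}, {"tx": 0, "ty": 0, "tz": 0.1, "wx": 0, "wy": 0, "wz": 0}, {"tx": 0, "ty": 0, "tz": 0, "wx": 0, "wy": 0, "wz": 0}, {"tx": 0, "ty": 0, "tz": 0, "wx": 0, "wy": 0, "wz": 0}, {"tx": 0, "ty": 0, "tz": 0, "wx": 0, "wy": 0, "wz": 0}]'

```text
time_s: 9.57
ee_pos: [614.5, 220.7, 96.4]
ee_rot: [180.0, 0.0, 72.7]
force: [1.0, 0.3, -0.6]
gripper_width: 17.7
gripper_force: 39.9
```

```bash
python3 -c "
from h import *
avg(6)"
```

```text
avg [614.5  220.72  96.46] [0.01 0.01 0.02] [-0.01  0.24 -0.74] [179.99 180.    72.71] 9.8667
```

Emit:
move_arm --plan '[{"tx": 0, "ty": 0, "tz": 0.05, "wx": 0, "wy": 0, "wz": 0}, {"tx": 0, "ty": 0, "tz": 0.05, "wx": 0, "wy": 0, "wz": 0}, {"tx": 0, "ty": 0, "tz": 0, "wx": 0, "wy": 0, "wz": 0}, {"tx": 0, "ty": 0, "tz": 0, "wx": 0, "wy": 0, "wz": 0}]'

```text
time_s: 10.2
ee_pos: [614.5, 220.7, 95.6]
ee_rot: [180.0, -0.0, 72.7]
force: [-0.6, 0.3, 0.8]
gripper_width: 18.0
gripper_force: 39.9
```

```bash
python3 -c "
from h import *
avg(5)"
```

```text
avg [614.57 220.73  95.59] [0.01 0.01 0.02] [-0.03 -0.11  0.83] [179.98 359.99  72.71] 10.45
```

Emit:
move_arm --plan '[{"tx": 0, "ty": 0, "tz": 0.03, "wx": 0, "wy": 0, "wz": 0}, {"tx": 0, "ty": 0, "tz": 0, "wx": 0, "wy": 0, "wz": 0}, {"tx": 0, "ty": 0, "tz": 0, "wx": 0, "wy": 0, "wz": 0}, {"tx": 0, "ty": 0, "tz": 0, "wx": 0, "wy": 0, "wz": 0}]'

```text
time_s: 10.78
ee_pos: [614.6, 220.7, 95.4]
ee_rot: [180.0, -0.0, 72.7]
force: [-0.1, 0.7, 3.0]
gripper_width: 17.7
gripper_force: 39.9
```

```bash
python3 -c "
from h import *
avg(5)"
```

```text
avg [614.59 220.75  95.4 ] [0.02 0.01 0.03] [-0.64  0.11  3.08] [179.98 359.99  72.71] 11.0333
```

In light contact at about 4 N. Starting the stroke at about 43 mm/s.

Emit:
move_arm --plan '[{"tx": -0.033, "ty": -0.197, "tz": 0.02, "wx": 0, "wy": 0, "wz": 0}, {"tx": -0.059, "ty": -0.355, "tz": 0, "wx": 0, "wy": 0, "wz": 0}, {"tx": -0.059, "ty": -0.355, "tz": 0, "wx": 0, "wy": 0, "wz": 0}, {"tx": -0.059, "ty": -0.355, "tz": 0, "wx": 0, "wy": 0, "wz": 0}, {"tx": -0.059, "ty": -0.355, "tz": 0, "wx": 0, "wy": 0, "wz": 0}, {"tx": -0.059, "ty": -0.355, "tz": 0, "wx": 0, "wy": 0, "wz": 0}]'

```text
time_s: 11.53
ee_pos: [595.0, 223.7, 95.4]
ee_rot: [179.9, -0.1, 72.7]
force: [4.6, -0.3, 4.5]
gripper_width: 17.9
gripper_force: 39.9
```

Emit:
move_arm --plan '[{"tx": -0.059, "ty": -0.355, "tz": 0, "wx": 0, "wy": 0, "wz": 0}, {"tx": -0.059, "ty": -0.355, "tz": 0, "wx": 0, "wy": 0, "wz": 0}, {"tx": -0.059, "ty": -0.355, "tz": 0, "wx": 0, "wy": 0, "wz": 0}, {"tx": -0.059, "ty": -0.355, "tz": 0, "wx": 0, "wy": 0, "wz": 0}, {"tx": -0.059, "ty": -0.355, "tz": 0, "wx": 0, "wy": 0, "wz": 0}, {"tx": -0.059, "ty": -0.355, "tz": 0, "wx": 0, "wy": 0, "wz": 0}]'

```text
time_s: 12.03
ee_pos: [573.3, 226.5, 95.4]
ee_rot: [180.0, -0.0, 72.7]
force: [3.4, 0.3, 5.2]
gripper_width: 17.7
gripper_force: 39.9
```

Emit:
move_arm --plan '[{"tx": -0.059, "ty": -0.355, "tz": 0, "wx": 0, "wy": 0, "wz": 0}, {"tx": -0.059, "ty": -0.355, "tz": 0, "wx": 0, "wy": 0, "wz": 0}, {"tx": -0.059, "ty": -0.355, "tz": 0, "wx": 0, "wy": 0, "wz": 0}, {"tx": -0.059, "ty": -0.355, "tz": 0, "wx": 0, "wy": 0, "wz": 0}, {"tx": -0.059, "ty": -0.355, "tz": 0, "wx": 0, "wy": 0, "wz": 0}, {"tx": -0.059, "ty": -0.355, "tz": 0, "wx": 0, "wy": 0, "wz": 0}]'

```text
time_s: 12.53
ee_pos: [551.9, 229.5, 95.3]
ee_rot: [179.9, -0.0, 72.7]
force: [4.5, 0.3, 5.0]
gripper_width: 18.1
gripper_force: 39.9
```

Emit:
move_arm --plan '[{"tx": -0.059, "ty": -0.355, "tz": 0, "wx": 0, "wy": 0, "wz": 0}, {"tx": -0.059, "ty": -0.355, "tz": 0, "wx": 0, "wy": 0, "wz": 0}, {"tx": -0.049, "ty": -0.296, "tz": 0, "wx": 0, "wy": 0, "wz": 0}, {"tx": -0.13, "ty": -0.2, "tz": 0, "wx": 0, "wy": 0, "wz": 0}, {"tx": -0.25, "ty": 0.02, "tz": 0, "wx": 0, "wy": 0, "wz": 0}, {"tx": -0.355, "ty": 0.059, "tz": 0, "wx": 0, "wy": 0, "wz": 0}]'

```text
time_s: 13.03
ee_pos: [537.2, 226.0, 95.2]
ee_rot: [-179.8, -0.2, 72.6]
force: [0.2, 4.8, 7.3]
gripper_width: 17.6
gripper_force: 40.0
```

Emit:
move_arm --plan '[{"tx": -0.355, "ty": 0.059, "tz": -0.01, "wx": 0, "wy": 0, "wz": 0}, {"tx": -0.355, "ty": 0.059, "tz": 0, "wx": 0, "wy": 0, "wz": 0}, {"tx": -0.355, "ty": 0.059, "tz": 0, "wx": 0, "wy": 0, "wz": 0}, {"tx": -0.355, "ty": 0.059, "tz": 0, "wx": 0, "wy": 0, "wz": 0}, {"tx": -0.355, "ty": 0.059, "tz": 0, "wx": 0, "wy": 0, "wz": 0}, {"tx": -0.355, "ty": 0.059, "tz": 0, "wx": 0, "wy": 0, "wz": 0}]'

```text
time_s: 13.53
ee_pos: [534.1, 204.7, 95.3]
ee_rot: [-179.8, -0.2, 72.6]
force: [1.4, 6.1, 6.8]
gripper_width: 17.9
gripper_force: 40.0
```

Emit:
move_arm --plan '[{"tx": -0.355, "ty": 0.08, "tz": 0, "wx": 0, "wy": 0, "wz": 0}, {"tx": -0.355, "ty": 0.08, "tz": 0, "wx": 0, "wy": 0, "wz": 0}, {"tx": -0.355, "ty": 0.08, "tz": 0, "wx": 0, "wy": 0, "wz": 0}, {"tx": -0.355, "ty": 0.059, "tz": 0, "wx": 0, "wy": 0, "wz": 0}, {"tx": -0.355, "ty": 0.059, "tz": 0, "wx": 0, "wy": 0, "wz": 0}, {"tx": -0.355, "ty": 0.059, "tz": 0, "wx": 0, "wy": 0, "wz": 0}, {"tx": -0.355, "ty": 0.059, "tz": 0, "wx": 0, "wy": 0, "wz": 0}]'

```text
time_s: 14.12
ee_pos: [531.2, 179.4, 95.2]
ee_rot: [-179.8, -0.2, 72.6]
force: [0.8, 5.3, 5.8]
gripper_width: 17.9
gripper_force: 40.0
```

Emit:
move_arm --plan '[{"tx": -0.355, "ty": 0.059, "tz": 0, "wx": 0, "wy": 0, "wz": 0}, {"tx": -0.355, "ty": 0.059, "tz": 0, "wx": 0, "wy": 0, "wz": 0}, {"tx": -0.355, "ty": 0.059, "tz": 0, "wx": 0, "wy": 0, "wz": 0}, {"tx": -0.355, "ty": 0.059, "tz": 0, "wx": 0, "wy": 0, "wz": 0}, {"tx": -0.355, "ty": 0.059, "tz": 0, "wx": 0, "wy": 0, "wz": 0}, {"tx": -0.355, "ty": 0.059, "tz": 0, "wx": 0, "wy": 0, "wz": 0}, {"tx": -0.355, "ty": 0.059, "tz": 0, "wx": 0, "wy": 0, "wz": 0}, {"tx": -0.355, "ty": 0.059, "tz": 0, "wx": 0, "wy": 0, "wz": 0}, {"tx": -0.355, "ty": 0.059, "tz": 0, "wx": 0, "wy": 0, "wz": 0}]'

```text
time_s: 14.87
ee_pos: [526.8, 147.5, 95.2]
ee_rot: [-179.8, -0.2, 72.6]
force: [1.3, 4.7, 6.4]
gripper_width: 17.7
gripper_force: 40.0
```

Emit:
move_arm --plan '[{"tx": -0.355, "ty": 0.075, "tz": 0, "wx": 0, "wy": 0, "wz": 0}, {"tx": -0.355, "ty": 0.075, "tz": 0, "wx": 0, "wy": 0, "wz": 0}, {"tx": -0.355, "ty": 0.075, "tz": 0, "wx": 0, "wy": 0, "wz": 0}, {"tx": -0.355, "ty": 0.059, "tz": 0, "wx": 0, "wy": 0, "wz": 0}, {"tx": -0.355, "ty": 0.059, "tz": 0, "wx": 0, "wy": 0, "wz": 0}, {"tx": -0.355, "ty": 0.059, "tz": 0, "wx": 0, "wy": 0, "wz": 0}, {"tx": -0.355, "ty": 0.059, "tz": 0, "wx": 0, "wy": 0, "wz": 0}, {"tx": -0.355, "ty": 0.059, "tz": 0, "wx": 0, "wy": 0, "wz": 0}]'

```text
time_s: 15.53
ee_pos: [523.5, 119.2, 95.3]
ee_rot: [-179.8, -0.2, 72.6]
force: [0.4, 6.8, 6.6]
gripper_width: 17.7
gripper_force: 40.0
```

Emit:
move_arm --plan '[{"tx": -0.355, "ty": 0.059, "tz": 0, "wx": 0, "wy": 0, "wz": 0}, {"tx": -0.355, "ty": 0.059, "tz": 0, "wx": 0, "wy": 0, "wz": 0}, {"tx": -0.355, "ty": 0.059, "tz": 0, "wx": 0, "wy": 0, "wz": 0}, {"tx": -0.355, "ty": 0.059, "tz": 0, "wx": 0, "wy": 0, "wz": 0}, {"tx": -0.355, "ty": 0.059, "tz": 0, "wx": 0, "wy": 0, "wz": 0}, {"tx": -0.355, "ty": 0.059, "tz": 0, "wx": 0, "wy": 0, "wz": 0}, {"tx": -0.355, "ty": 0.059, "tz": 0, "wx": 0, "wy": 0, "wz": 0}]'

```text
time_s: 16.12
ee_pos: [519.8, 94.0, 95.2]
ee_rot: [-179.8, -0.2, 72.6]
force: [0.9, 5.0, 6.4]
gripper_width: 17.7
gripper_force: 40.0
```

Emit:
move_arm --plan '[{"tx": -0.355, "ty": 0.059, "tz": 0, "wx": 0, "wy": 0, "wz": 0}, {"tx": -0.355, "ty": 0.059, "tz": 0, "wx": 0, "wy": 0, "wz": 0}, {"tx": -0.355, "ty": 0.059, "tz": 0, "wx": 0, "wy": 0, "wz": 0}, {"tx": -0.28, "ty": 0.047, "tz": 0, "wx": 0, "wy": 0, "wz": 0}, {"tx": -0.07, "ty": 0.2, "tz": 0, "wx": 0, "wy": 0, "wz": 0}, {"tx": 0.045, "ty": 0.27, "tz": 0, "wx": 0, "wy": 0, "wz": 0}, {"tx": 0.059, "ty": 0.355, "tz": 0, "wx": 0, "wy": 0, "wz": 0}]'

```text
time_s: 16.7
ee_pos: [520.6, 77.7, 94.8]
ee_rot: [-179.1, 0.1, 72.6]
force: [-8.8, 3.6, 17.5]
gripper_width: 17.6
gripper_force: 40.0
```

Emit:
move_arm --plan '[{"tx": 0.0, "ty": 0.1, "tz": -0.06, "wx": 0, "wy": 0, "wz": 0}, {"tx": 0.02, "ty": 0.15, "tz": -0.04, "wx": 0, "wy": 0, "wz": 0}]'

```text
time_s: 16.87
ee_pos: [523.2, 76.8, 95.0]
ee_rot: [-179.2, 0.2, 72.6]
force: [-4.9, 2.8, 8.1]
gripper_width: 18.1
gripper_force: 40.0
```

Emit:
move_arm --plan '[{"tx": 0.04, "ty": 0.24, "tz": -0.02, "wx": 0, "wy": 0, "wz": 0}, {"tx": 0.05, "ty": 0.3, "tz": 0, "wx": 0, "wy": 0, "wz": 0}, {"tx": 0.05, "ty": 0.3, "tz": 0, "wx": 0, "wy": 0, "wz": 0}]'

```text
time_s: 17.12
ee_pos: [530.1, 75.2, 94.9]
ee_rot: [-179.0, 0.3, 72.7]
force: [-9.4, 1.9, 12.0]
gripper_width: 18.1
gripper_force: 40.0
```

Emit:
move_arm --plan '[{"tx": 0.04, "ty": 0.25, "tz": -0.05, "wx": 0, "wy": 0, "wz": 0}, {"tx": 0.05, "ty": 0.3, "tz": -0.04, "wx": 0, "wy": 0, "wz": 0}]'

```text
time_s: 17.28
ee_pos: [537.3, 74.0, 95.3]
ee_rot: [-179.2, 0.2, 72.7]
force: [-3.3, 0.7, 1.4]
gripper_width: 17.6
gripper_force: 40.0
```

Emit:
move_arm --plan '[{"tx": 0.05, "ty": 0.3, "tz": 0.03, "wx": 0, "wy": 0, "wz": 0}, {"tx": 0.05, "ty": 0.3, "tz": 0, "wx": 0, "wy": 0, "wz": 0}, {"tx": 0.05, "ty": 0.3, "tz": 0, "wx": 0, "wy": 0, "wz": 0}]'

```text
time_s: 17.53
ee_pos: [551.1, 72.6, 95.8]
ee_rot: [-179.7, 0.1, 72.7]
force: [-4.1, 0.5, 0.5]
gripper_width: 17.7
gripper_force: 40.0
```

Emit:
move_arm --plan '[{"tx": 0.04, "ty": 0.25, "tz": 0.05, "wx": 0, "wy": 0, "wz": 0}, {"tx": 0.04, "ty": 0.25, "tz": 0.03, "wx": 0, "wy": 0, "wz": 0}]'

```text
time_s: 17.7
ee_pos: [558.6, 71.7, 95.8]
ee_rot: [180.0, -0.0, 72.7]
force: [-1.3, -0.4, 1.0]
gripper_width: 17.6
gripper_force: 40.0
```

Emit:
move_arm --plan '[{"tx": 0.03, "ty": 0.18, "tz": 0.04, "wx": 0, "wy": 0, "wz": 0}, {"tx": 0.03, "ty": 0.18, "tz": 0.04, "wx": 0, "wy": 0, "wz": 0}]'

```text
time_s: 17.87
ee_pos: [561.8, 71.3, 95.4]
ee_rot: [-180.0, -0.0, 72.7]
force: [-3.6, 1.4, 6.6]
gripper_width: 17.5
gripper_force: 40.0
```

Emit:
move_arm --plan '[{"tx": 0.035, "ty": 0.2, "tz": 0.02, "wx": 0, "wy": 0, "wz": 0}, {"tx": 0.035, "ty": 0.2, "tz": 0.0, "wx": 0, "wy": 0, "wz": 0}]'

```text
time_s: 18.03
ee_pos: [565.3, 70.7, 95.3]
ee_rot: [-180.0, 0.0, 72.7]
force: [-3.7, -0.1, 4.6]
gripper_width: 17.7
gripper_force: 40.0
```

Emit:
move_arm --plan '[{"tx": 0.042, "ty": 0.257, "tz": 0.01, "wx": 0, "wy": 0, "wz": 0}, {"tx": 0.042, "ty": 0.257, "tz": 0, "wx": 0, "wy": 0, "wz": 0}, {"tx": 0.042, "ty": 0.257, "tz": 0.0, "wx": 0, "wy": 0, "wz": 0}, {"tx": 0.042, "ty": 0.257, "tz": 0, "wx": 0, "wy": 0, "wz": 0}]'

```text
time_s: 18.37
ee_pos: [574.8, 69.2, 95.1]
ee_rot: [-179.9, 0.1, 72.7]
force: [-5.2, 0.5, 5.8]
gripper_width: 17.7
gripper_force: 40.0
```

Emit:
move_arm --plan '[{"tx": 0.042, "ty": 0.257, "tz": 0, "wx": 0, "wy": 0, "wz": 0}, {"tx": 0.042, "ty": 0.257, "tz": 0, "wx": 0, "wy": 0, "wz": 0}, {"tx": 0.042, "ty": 0.257, "tz": 0.0, "wx": 0, "wy": 0, "wz": 0}, {"tx": 0.042, "ty": 0.257, "tz": 0, "wx": 0, "wy": 0, "wz": 0}, {"tx": 0.042, "ty": 0.257, "tz": 0, "wx": 0, "wy": 0, "wz": 0}]'

```text
time_s: 18.78
ee_pos: [587.7, 67.4, 95.2]
ee_rot: [-179.9, 0.1, 72.7]
force: [-5.3, 0.6, 6.4]
gripper_width: 17.7
gripper_force: 40.0
```

Emit:
move_arm --plan '[{"tx": 0.037, "ty": 0.22, "tz": 0, "wx": 0, "wy": 0, "wz": 0}, {"tx": 0.033, "ty": 0.2, "tz": 0, "wx": 0, "wy": 0, "wz": 0}, {"tx": 0.015, "ty": 0.08, "tz": 0.0, "wx": 0, "wy": 0, "wz": 0}, {"tx": 0, "ty": 0, "tz": 0, "wx": 0, "wy": 0, "wz": 0}]'

```text
time_s: 19.12
ee_pos: [593.9, 66.6, 95.2]
ee_rot: [180.0, 0.0, 72.7]
force: [-2.5, -0.5, 4.9]
gripper_width: 17.9
gripper_force: 40.0
```

```bash
python3 -c "
from h import *
avg(4);save('side','s4');save('top','t4')"
```

```text
avg [594.    66.59  95.23] [0.01 0.01 0.01] [-3.2  -0.51  5.2 ] [1.7996e+02 1.0000e-02 7.2720e+01] 19.3167
```

Emit:
move_arm --plan '[{"tx": 0, "ty": 0, "tz": -0.1, "wx": 0, "wy": 0, "wz": 0}, {"tx": 0, "ty": 0, "tz": -0.4, "wx": 0, "wy": 0, "wz": 0}, {"tx": 0, "ty": 0, "tz": -0.8, "wx": 0, "wy": 0, "wz": 0}, {"tx": 0, "ty": 0, "tz": -1.2, "wx": 0, "wy": 0, "wz": 0}, {"tx": 0, "ty": 0, "tz": -1.4, "wx": 0, "wy": 0, "wz": 0}, {"tx": 0, "ty": 0, "tz": -1.4, "wx": 0, "wy": 0, "wz": 0}, {"tx": 0, "ty": 0, "tz": -1.4, "wx": 0, "wy": 0, "wz": 0}, {"tx": 0, "ty": 0, "tz": -1.4, "wx": 0, "wy": 0, "wz": 0}, {"tx": 0, "ty": 0, "tz": -1.2, "wx": 0, "wy": 0, "wz": 0}, {"tx": 0, "ty": 0, "tz": -0.8, "wx": 0, "wy": 0, "wz": 0}, {"tx": 0, "ty": 0, "tz": -0.4, "wx": 0, "wy": 0, "wz": 0}, {"tx": 0, "ty": 0, "tz": 0, "wx": 0, "wy": 0, "wz": 0}]'

```text
time_s: 20.42
ee_pos: [594.4, 66.9, 201.0]
ee_rot: [179.9, -0.0, 72.7]
force: [0.3, -0.0, -0.4]
gripper_width: 18.0
gripper_force: 40.0
```

```bash
python3 - <<'E'
from h import *
avg(4);save('wrist','w5');save('side','s5')
a=cv2.imread('pics/s5.png');b=cv2.imread('pics/w5.png');t=cv2.imread('pics/w3.png')
A=cv2.resize(a[150:202,275:335],(480,416),interpolation=3)
r=np.abs
B=cv2.resize(np.hstack([t[120:270,280:360],b[120:270,280:360]]),(320,300))
B=cv2.copyMakeBorder(B,0,116,0,0,0);cv2.imwrite('pics/m5.png',np.hstack([A,B]))
E
```

```text
avg [593.51  66.77 199.38] [0.24 0.03 0.4 ] [ 0.23  0.12 -1.15] [180.04  90.02  72.71] 20.6167
```

View pics/m5.png

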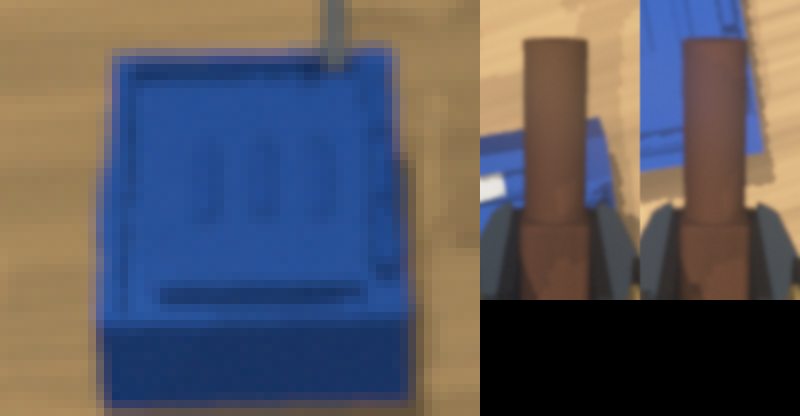

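All four snaps are gone from the view: the seam shows no proud white pieces, in the crop at roughly (150,70), (120,150), (120,260) and (260,290). The presser hasn't shifted in the grip, with the handle end and grip edge at the same rows as before. Returning to the rack.

Emit:
move_arm --plan '[{"tx": -1.0, "ty": 0.1, "tz": 0, "wx": 0, "wy": 0, "wz": 0}, {"tx": -2.0, "ty": 0.2, "tz": 0, "wx": 0, "wy": 0, "wz": 0}, {"tx": -2.3, "ty": 0.2, "tz": 0, "wx": 0, "wy": 0, "wz": 0}, {"tx": -2.3, "ty": 0.2, "tz": 0, "wx": 0, "wy": 0, "wz": 0}, {"tx": -2.3, "ty": 0.2, "tz": 0, "wx": 0, "wy": 0, "wz": 0}, {"tx": -2.3, "ty": 0.2, "tz": 0, "wx": 0, "wy": 0, "wz": 0}, {"tx": -2.3, "ty": 0.2, "tz": 0, "wx": 0, "wy": 0, "wz": 0}, {"tx": -2.3, "ty": 0.2, "tz": 0, "wx": 0, "wy": 0, "wz": 0}, {"tx": -2.3, "ty": 0.2, "tz": 0, "wx": 0, "wy": 0, "wz": 0}, {"tx": -2.3, "ty": 0.2, "tz": 0, "wx": 0, "wy": 0, "wz": 0}, {"tx": -2.0, "ty": 0.2, "tz": 0, "wx": 0, "wy": 0, "wz": 0}, {"tx": -1.5, "ty": 0.12, "tz": 0, "wx": 0, "wy": 0, "wz": 0}]'

```text
time_s: 21.72
ee_pos: [539.9, -179.8, 199.8]
ee_rot: [-180.0, 0.1, 72.6]
force: [-0.0, 0.3, -1.0]
gripper_width: 17.7
gripper_force: 40.0
```

Emit:
move_arm --plan '[{"tx": -1.0, "ty": 0, "tz": 0, "wx": 0, "wy": 0, "wz": 0}, {"tx": -0.67, "ty": 0, "tz": 0, "wx": 0, "wy": 0, "wz": 0}, {"tx": 0, "ty": 0, "tz": 0, "wx": 0, "wy": 0, "wz": 0}, {"tx": 0, "ty": 0, "tz": 0, "wx": 0, "wy": 0, "wz": 0}, {"tx": 0, "ty": 0, "tz": 0, "wx": 0, "wy": 0, "wz": 0}, {"tx": 0, "ty": 0, "tz": 0, "wx": 0, "wy": 0, "wz": 0}]'

```text
time_s: 22.22
ee_pos: [536.2, -192.7, 200.0]
ee_rot: [180.0, -0.0, 72.8]
force: [0.3, -0.1, -1.3]
gripper_width: 17.6
gripper_force: 40.0
```

```bash
python3 -c "
from h import *
avg(6)"
```

```text
avg [ 536.14 -192.95  199.96] [0.04 0.17 0.01] [ 0.05  0.03 -1.01] [180.   240.    72.76] 22.5167
```

Emit:
move_arm --plan '[{"tx": -0.066, "ty": -0.02, "tz": 0.6, "wx": 0, "wy": 0, "wz": 0}, {"tx": 0, "ty": 0, "tz": 1.2, "wx": 0, "wy": 0, "wz": 0}, {"tx": 0, "ty": 0, "tz": 1.4, "wx": 0, "wy": 0, "wz": 0}, {"tx": 0, "ty": 0, "tz": 1.4, "wx": 0, "wy": 0, "wz": 0}, {"tx": 0, "ty": 0, "tz": 1.4, "wx": 0, "wy": 0, "wz": 0}, {"tx": 0, "ty": 0, "tz": 1.2, "wx": 0, "wy": 0, "wz": 0}, {"tx": 0, "ty": 0, "tz": 0.8, "wx": 0, "wy": 0, "wz": 0}, {"tx": 0, "ty": 0, "tz": 0.4, "wx": 0, "wy": 0, "wz": 0}, {"tx": 0, "ty": 0, "tz": 0, "wx": 0, "wy": 0, "wz": 0}, {"tx": 0, "ty": 0, "tz": 0, "wx": 0, "wy": 0, "wz": 0}, {"tx": 0, "ty": 0, "tz": 0, "wx": 0, "wy": 0, "wz": 0}]'

```text
time_s: 23.43
ee_pos: [536.1, -194.3, 116.7]
ee_rot: [179.9, 0.0, 72.7]
force: [-1.0, 0.1, -0.8]
gripper_width: 17.8
gripper_force: 40.0
```

```bash
python3 -c "
from h import *
avg(5)"
```

```text
avg [ 535.98 -194.23  116.62] [0.12 0.05 0.13] [ 0.49 -0.4  -1.25] [1.7992e+02 1.0000e-02 7.2710e+01] 23.6833
```

Emit:
move_arm --plan '[{"tx": 0.04, "ty": 0, "tz": 0.5, "wx": 0, "wy": 0, "wz": 0}, {"tx": 0, "ty": 0, "tz": 0.6, "wx": 0, "wy": 0, "wz": 0}, {"tx": 0, "ty": 0, "tz": 0.5, "wx": 0, "wy": 0, "wz": 0}, {"tx": 0, "ty": 0, "tz": 0.3, "wx": 0, "wy": 0, "wz": 0}, {"tx": 0, "ty": 0, "tz": 0.2, "wx": 0, "wy": 0, "wz": 0}, {"tx": 0, "ty": 0, "tz": 0.1, "wx": 0, "wy": 0, "wz": 0}, {"tx": 0, "ty": 0, "tz": 0.0, "wx": 0, "wy": 0, "wz": 0}, {"tx": 0, "ty": 0, "tz": 0, "wx": 0, "wy": 0, "wz": 0}, {"tx": 0, "ty": 0, "tz": 0, "wx": 0, "wy": 0, "wz": 0}, {"tx": 0, "ty": 0, "tz": 0, "wx": 0, "wy": 0, "wz": 0}]'

```text
time_s: 24.52
ee_pos: [535.8, -193.7, 94.2]
ee_rot: [180.0, 0.0, 72.7]
force: [-0.0, 0.2, -0.1]
gripper_width: 17.9
gripper_force: 40.0
```

```bash
python3 -c "
from h import *
avg(6)"
```

```text
avg [ 535.77 -193.71   94.08] [0.03 0.02 0.05] [ 0.04  0.08 -0.77] [179.98   0.    72.71] 24.8167
```

Free above the notches at 94.1; I expect it to seat at about 91.8. Easing down.

Emit:
move_arm --plan '[{"tx": 0, "ty": 0, "tz": 0.06, "wx": 0, "wy": 0, "wz": 0}, {"tx": 0, "ty": 0, "tz": 0.06, "wx": 0, "wy": 0, "wz": 0}, {"tx": 0, "ty": 0, "tz": 0.06, "wx": 0, "wy": 0, "wz": 0}, {"tx": 0, "ty": 0, "tz": 0, "wx": 0, "wy": 0, "wz": 0}, {"tx": 0, "ty": 0, "tz": 0, "wx": 0, "wy": 0, "wz": 0}, {"tx": 0, "ty": 0, "tz": 0, "wx": 0, "wy": 0, "wz": 0}, {"tx": 0, "ty": 0, "tz": 0, "wx": 0, "wy": 0, "wz": 0}, {"tx": 0, "ty": 0, "tz": 0, "wx": 0, "wy": 0, "wz": 0}]'

```text
time_s: 25.48
ee_pos: [536.3, -193.8, 92.5]
ee_rot: [179.9, 0.0, 72.7]
force: [2.0, -0.2, 2.9]
gripper_width: 17.8
gripper_force: 40.0
```

```bash
python3 -c "
from h import *
avg(4)"
```

```text
avg [ 536.27 -193.85   92.48] [0.01 0.01 0.02] [ 2.03 -0.33  2.15] [179.92  90.    72.7 ] 25.6833
```

Emit:
move_arm --plan '[{"tx": 0, "ty": 0.04, "tz": 0.02, "wx": 0, "wy": 0, "wz": 0}, {"tx": 0, "ty": 0.04, "tz": 0.03, "wx": 0, "wy": 0, "wz": 0}, {"tx": 0, "ty": 0, "tz": 0, "wx": 0, "wy": 0, "wz": 0}, {"tx": 0, "ty": 0, "tz": 0, "wx": 0, "wy": 0, "wz": 0}, {"tx": 0, "ty": 0, "tz": 0, "wx": 0, "wy": 0, "wz": 0}, {"tx": 0, "ty": 0, "tz": 0, "wx": 0, "wy": 0, "wz": 0}]'

```text
time_s: 26.18
ee_pos: [536.4, -193.8, 92.4]
ee_rot: [180.0, 0.0, 72.7]
force: [0.0, 1.2, 6.5]
gripper_width: 17.6
gripper_force: 40.0
```

```bash
python3 -c "
from h import *
avg(4)"
```

```text
avg [ 536.35 -193.87   92.37] [0.   0.01 0.01] [0.53 0.88 6.34] [180.     0.    72.69] 26.3833
```

Seated: Fx about 0, Fz rising. Easing the load off, then releasing softly.

Emit:
move_arm --plan '[{"tx": 0, "ty": 0, "tz": -0.06, "wx": 0, "wy": 0, "wz": 0}, {"tx": 0, "ty": 0, "tz": 0, "wx": 0, "wy": 0, "wz": 0}, {"tx": 0, "ty": 0, "tz": 0, "wx": 0, "wy": 0, "wz": 0}, {"tx": 0, "ty": 0, "tz": 0, "wx": 0, "wy": 0, "wz": 0}]' --force 4

```text
time_s: 26.72
ee_pos: [536.3, -193.9, 92.3]
ee_rot: [-180.0, 0.0, 72.7]
force: [0.8, 0.0, 4.4]
gripper_width: 17.8
gripper_force: 4.0
```

Emit:
move_arm --plan '[{"tx": 0, "ty": 0, "tz": 0, "wx": 0, "wy": 0, "wz": 0}, {"tx": 0, "ty": 0, "tz": 0, "wx": 0, "wy": 0, "wz": 0}, {"tx": 0, "ty": 0, "tz": 0, "wx": 0, "wy": 0, "wz": 0}, {"tx": 0, "ty": 0, "tz": 0, "wx": 0, "wy": 0, "wz": 0}, {"tx": 0, "ty": 0, "tz": 0, "wx": 0, "wy": 0, "wz": 0}, {"tx": 0, "ty": 0, "tz": 0, "wx": 0, "wy": 0, "wz": 0}]' --gripper 5

```text
time_s: 27.22
ee_pos: [536.3, -193.9, 92.1]
ee_rot: [-180.0, 0.0, 72.7]
force: [0.3, 0.1, 0.4]
gripper_width: 49.6
gripper_force: 0.0
```

Emit:
move_arm --plan '[{"tx": 0, "ty": 0, "tz": -0.5, "wx": 0, "wy": 0, "wz": 0}, {"tx": 0, "ty": 0, "tz": -1, "wx": 0, "wy": 0, "wz": 0}, {"tx": 0, "ty": 0, "tz": -1.5, "wx": 0, "wy": 0, "wz": 0}, {"tx": 0, "ty": 0, "tz": -1.5, "wx": 0, "wy": 0, "wz": 0}, {"tx": 0, "ty": 0, "tz": -1.5, "wx": 0, "wy": 0, "wz": 0}, {"tx": 0, "ty": 0, "tz": -1.5, "wx": 0, "wy": 0, "wz": 0}, {"tx": 0, "ty": 0, "tz": -1.5, "wx": 0, "wy": 0, "wz": 0}, {"tx": 0, "ty": 0, "tz": -0.5, "wx": 0, "wy": 0, "wz": 0}, {"tx": 0, "ty": 0, "tz": 0, "wx": 0, "wy": 0, "wz": 0}, {"tx": 0, "ty": 0, "tz": 0, "wx": 0, "wy": 0, "wz": 0}, {"tx": 0, "ty": 0, "tz": 0, "wx": 0, "wy": 0, "wz": 0}, {"tx": 0, "ty": 0, "tz": 0, "wx": 0, "wy": 0, "wz": 0}]'

```text
time_s: 28.22
ee_pos: [535.9, -193.7, 186.2]
ee_rot: [-179.9, -0.0, 72.7]
force: [0.1, -0.2, -0.8]
gripper_width: 50.5
gripper_force: 0.0
```

```bash
python3 - <<'E'
from h import *
avg(4);save('wrist','w6');save('side','s6')
a=cv2.imread('pics/s6.png')[150:290,250:370];b=cv2.imread('pics/w6.png')[90:300,250:450]
s0=cv2.imread('pics/side0.png')[200:290,280:340];s1=cv2.imread('pics/s6.png')[200:290,280:340]
A=np.hstack([cv2.resize(x,(240,360),interpolation=3) for x in(s0,s1)])
B=cv2.resize(b,(314,330));B=cv2.copyMakeBorder(B,0,30,0,0,0)
cv2.imwrite('pics/m6.png',np.hstack([A,B]))
E
```

```text
avg [ 536.13 -193.78  186.48] [0.11 0.04 0.15] [ 0.2  -0.03 -0.51] [180.09 270.    72.71] 28.4167
```

View pics/m6.png

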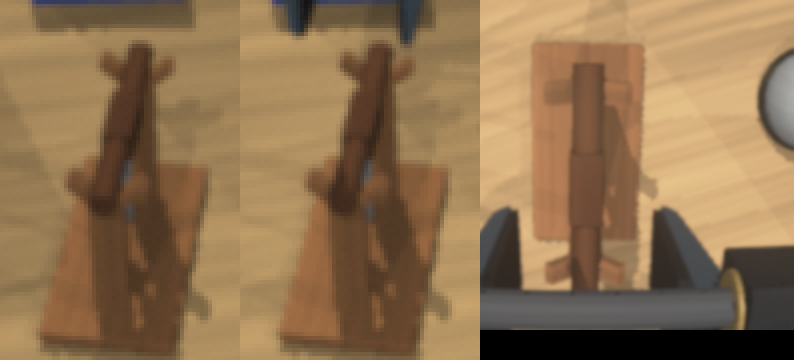

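The presser rests in both notches as it did at the start: the handle ends match at (140,50)/(380,50) and (103,203)/(343,203) in the two halves. The gripper is clear.

```bash
python3 -c "
from h import *
print(env.job_done())"
```

```text
the job is handed in; nothing more can be done
None
```

The presser pressed all four snaps in one stroke round the seam and is back in both rack notches, released, with the job handed in at about 28 s. On the last side, just after the right front corner, drag briefly raised the downward force to about 18 N. Freeing it pushed the speed to about 5.5 cm/s for a moment, slightly over the limit.

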